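# Roll a washed gudgeon pin up the drain gutter into its top seat

### The arm

A 7-joint arm with a two-finger parallel gripper is mounted at the origin on the work surface. World frame = base frame: x ahead of the robot, y to its left, z up, the work surface at z = 0. Lengths are in mm, angles in degrees, forces in N, time in s.
With the tool pointing down it reaches from about 350 to 900 mm from the base axis. Payload 19.9 kg.
Tool frame: the origin (TCP) lies at the very end of the fingers, on their centre line; the grasp point (between the pads) lies 19 mm behind it (grasp_offset is the distance from the TCP to the grasp point, in mm); z points along the fingers, y is the line along which they close (so a half turn about z gives the same grasp; the last joint's range is limited). The gripper opens to 85 mm and grips with 20 to 120 N. Pads are 22 mm wide; open, the fingers measure 114 mm over their backs; the gripper's body (76 mm by 85 mm) begins 54 mm behind the grasp point. The pads swing forward as they close: fully open they stand 13 mm farther back than shut.
Start: joints at [-69.185, 23.915, -0.59, 92.452, 0.269, 63.638, -3.037], TCP at [246.135, 574.473, 231.26] pointing down, gripper open.
Joint ranges: [-161.28, 161.28], [-22.2, 115.67], [-73.04, 71.86], [3.21, 147.25], [-68.34, 248.33], [10.77, 114.83], [-161.83, 161.83]. Speed limits (degrees/s): [108.29, 108.29, 136.94, 136.94, 172.46, 172.46, 172.46].

### API

Orientations are given as a 3x3 rotation matrix whose columns are the frame's x, y, z axes.
In Python, from cell import get_obs, camera, camera_info, sign_off, grasp_offset gives the robot as it stands.
- The arm moves only by the tool drive_tool, never from a script. Its argument "motion" is text: rows parted by semicolons, each of 7 numbers parted by spaces: the opening, from 0 (shut) to 1 (fully open), then the shift along the world's x, y, z in mm, then the turn, a rotation vector about the world's x, y, z in rad. A call has 1 to 8 rows; each row shifts and turns the commanded pose from where the row before left it; what a row does not reach is not made up. A row lasts 1/10 s, in which the tool goes at most 50 mm and 8.59 degrees, less where a joint would pass 70% of its speed; a pose out of reach is approached as far as the arm can. A call is refused whole if a number of a shift passes 50 or a number of a turn 0.15, either way. A call with a gripper value outside its range is refused whole. The fingers move at their own pace and stop on an object; "squeeze" is the grip in N (left out, the last holds). Time passes only in rows, so rows that do not move let the fingers close. It gives the time, the measured TCP pose, the force, the opening and the grip force at its end, in the units of the state.
- get_obs(): the state, without advancing time (a new reading comes with each control period).
- camera(name): name is "scene" or "top"; returns the picture (480x640x3 uint8, blue, green, red); there is no depth.
- camera_info(name): a dict with "fx", "fy", "cx", "cy" (pixels), "eye" and "orientation" of the camera in the world. Camera axes: x right, y up, looking along -z (the intrinsics and any distortion apply to the point x, -y, -z); pixel columns grow to the right and rows downward; lengths in mm; the calibration is good to about 2 mm. A picture is of the moment at which its call begins. camera_info takes no time and is no camera call.
- sign_off(): hands the job in; it is judged then, once.
The state is a dict: "clock": time; "joints": joint angles; "dq": joint speeds; "joint_efforts": joint torques, N m; "position": TCP position; "tool_rot": TCP orientation; "ft_force": force on the tool from outside, world axes, zero at the start; "wrist_torque": the same for the moment, N m; "opening": finger opening in mm; "finger_force": force on a finger pad.
Only numpy, scipy, OpenCV 4.12 (cv2) and the standard library are available. Lean on these libraries where they do the work, as an engineer would, in place of code of your own. Each camera call takes 0.05 s, during which the arm holds its last target. There are 200 camera calls.

### The job

The washed gudgeon pin is lying at the low end of the sloping drain gutter. With a fingertip behind it, nudge it all the way up the gutter and over the hump at the top, so that it sits against the end plate and cannot roll back, then take your hand away. Roll it along the gutter, do not lift it out, and leave the piston, spray can, bowl and spanner where they are.

Things in the scene. Friction and masses are not known exactly. Their poses are not given: they have to be found in the camera images.
- gutter: Fixed dark grey sheet-steel drain gutter, a straight channel 71 mm wide inside, side walls 24 mm high. Origin: on its floor's top surface, mid-width, 75 mm above the bench. x runs across it, y up its slope (8 degrees), z square to its floor. The flat floor (z = 0) runs from the open spout end (y = -165 mm) to the hump (y = +85 mm). A fixed blue wash pan, 230 x 190 x 38 mm high, is under the low end.
- tabs (a point): Point on the gutter floor (x = 0, y = -115 mm of the gutter) midway between the two corner tabs that stop the pin at the low end. Each tab is 8 mm wide, 4 mm thick, 20 mm high, against a side wall; the 55 mm between them is open, and the spout floor goes on 50 mm below them, so a finger can come down behind the pin.
- hump (a point): Point on the hump, a plain bend in the floor across the gutter (x = 0, y = +85 mm of the gutter). Beyond it the floor is bent down by 18 degrees, so it falls 10 degrees below level for 42 mm to the end plate, which is square to it, 34 mm high and faced with black rubber. The side walls go on to it.
- seat (a point): Where the middle of the pin is once home: resting on the last piece of floor beyond the hump, against the end plate (x = 0, y = +113.4 mm, z = +9.7 mm of the gutter).
- pin: Gudgeon pin: loose, slick steel roller, 36 mm diameter, 68 mm long, dark bore at each end, 0.4 kg. Origin: its middle; x is its axis. It lies across the gutter with 1.5 mm play at each end. At the start it rests against the tabs (middle at y = -95, z = 18 mm of the gutter). Let go on the slope it rolls back; once past the hump it rolls on to the end plate by itself.
- piston: Aluminium piston standing upright on the bench beyond the high end of the gutter, 90 mm in diameter, 85 mm high. Origin: centre of its underside, z up. Leave alone.
- spray: Spray can with a yellow band standing on the bench past the high end, near the piston, 52 mm in diameter, 155 mm high. Origin: centre of its underside, z up. Leave alone.
- bowl: White bowl on the bench beside the gutter, 100 mm across, 45 mm high. Origin: centre of its underside, z up. Leave alone.
- spanner: Steel spanner 200 mm long lying flat on the bench beside the gutter. Origin: its underside near the middle, x along its length, z up. Leave alone.
Things that resemble listed ones, but are neither listed nor needed, are in the scene too. There is more than one size of the pin; the job needs the middle-sized.

How it is judged (in metres and radians):
On the way:
1. a finger is pushing the pin on the upper half of the slope (y of pin in the frame of gutter between 0 and 0.1 m and contact force between the fingers and pin above 0.1 N), for 0.05 s.
At the end, for the whole second after the job is handed in: The pin lies across the gutter (within 0.12 rad) on the last piece of floor beyond the hump, against the end plate: its middle within 4 mm of the seat point along the gutter and in height and within 8 mm across it, and it is at rest (y of pin in the frame of gutter between 0.1094 and 0.1174 m and z of pin in the frame of gutter between 0.0057 and 0.0137 m and x of pin in the frame of gutter between -0.008 and 0.008 m and angle between the x axis of pin and the x axis of gutter, either way round below 0.12 rad and linear speed of pin below 0.02 m/s and angular speed of pin below 0.5 rad/s); the robot touches nothing.
It fails at once if the pin is lifted more than 12 mm off the channel floor (z of pin in the frame of gutter above 0.03 m).
It fails at once if the pin leaves the gutter, over a side or over the low end (y of pin in the frame of gutter below -0.11 m or x of pin in the frame of gutter above 0.02 m or x of pin in the frame of gutter below -0.02 m or z of pin in the frame of gutter below -0.005 m).
It fails at once if the pin is pushed with the arm or the gripper's body instead of the fingers (contact force between the arm and pin above 1 N).
It fails at once if the piston, spray can, bowl or spanner is shoved more than 20 mm from its place, or one of the first three is tipped over (distance of any of piston, spray, bowl, spanner from where it was at the start of the episode above 0.02 m or angle between any of piston, spray, bowl's own z axis and vertical above 0.35 rad).
It also fails if it takes over 40 s, if anything falls off the work surface, if the arm or the gripper's body presses on something with over 40 N, if the wrist force passes 120 N, or if a joint passes its speed limit or range.

## Working session

There is one attempt and no reset: what is moved stays moved. The work goes in short steps, Python scripts to look and compute and a tool call to move; the robot and the scene stay as the last step left them, time stands still between calls to the robot, and variables do not carry over. Pictures are saved under pics/ and viewed, at most 10 in all, crops included, and the job is handed in when it is done.

Besides the shell and the picture viewer there is one more tool, called after "Emit:" in YAML: its name, and indented under it one key for each argument. drive_tool: Moves the arm, as the interface text tells. Its arguments: {"type":"object","properties":{"motion":{"type":"string"},"squeeze":{"type":"number"}},"required":["motion"]}

```bash
mkdir -p pics; python3 - <<'E'
from cell import *
import cv2
for n in("scene","top"):
    cv2.imwrite(f"pics/{n}0.png",camera(n)); print(n,camera_info(n))
o=get_obs(); print({k:o[k] for k in("clock","position","tool_rot","opening")})
E
```

```text
scene {'fx': 528.8427918957989, 'fy': 528.8427918957989, 'cx': 307.78259333715926, 'cy': 236.99439764857297, 'eye': array([1102.27345383, -199.97805544,  789.28743686]), 'orientation': array([[ 0.46430263, -0.68936374,  0.55605818],
       [ 0.88562923,  0.35487467, -0.29954104],
       [ 0.00916177,  0.63153907,  0.77528992]])}
top {'fx': 622.33343603959, 'fy': 622.33343603959, 'cx': 328.08242430331075, 'cy': 233.71018830269935, 'eye': array([ 513.01745956,   73.40439286, 1305.32942648]), 'orientation': array([[ 0.02606371,  0.99727263, -0.06905066],
       [-0.99962776,  0.02655777,  0.00624657],
       [ 0.00806337,  0.06886215,  0.9975936 ]])}
{'clock': 0.1, 'position': array([246.04710275, 574.20257075, 230.71672527]), 'tool_rot': array([[-9.19187799e-01,  3.93819353e-01, -3.27693111e-04],
       [ 3.93819473e-01,  9.19187203e-01, -1.05284810e-03],
       [-1.13420643e-04, -1.09681705e-03, -9.99999392e-01]]), 'opening': 85.19660053081824}
```

View pics/scene0.png

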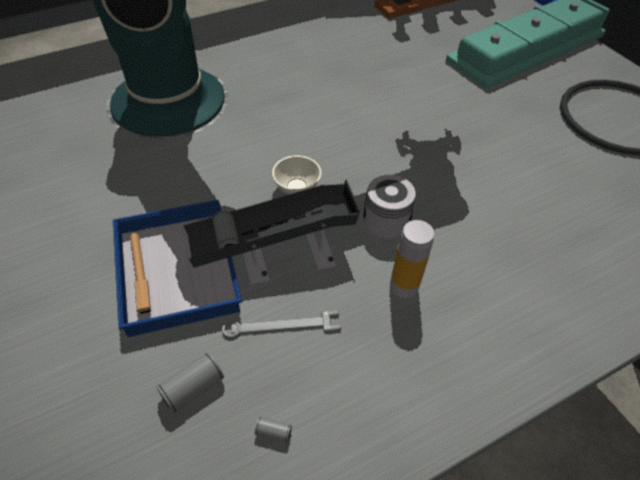

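View pics/top0.png

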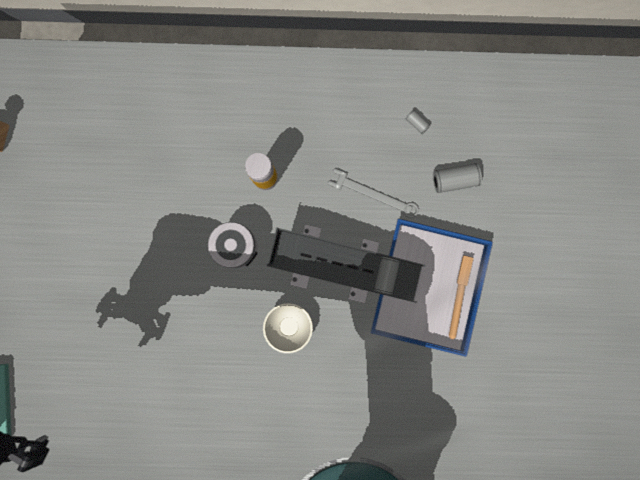

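Candidates for the pin are the roller in the gutter, top (386,275) / scene (226,228); the large loose roller, top (458,178); and the small loose roller, top (418,121). The one in the gutter fits the description (middle size, against the tabs). I'll check it in a close crop.

```bash
python3 - <<'E'
import cv2,numpy as np
g=lambda i:(255*(i/255.)**.45).astype('uint8')
a=g(cv2.imread("pics/top0.png"))[215:315,255:435]
b=g(cv2.imread("pics/scene0.png"))[170:270,180:365]
a=cv2.resize(a,(720,int(400*.74)),interpolation=2) if 0 else cv2.resize(a,None,fx=4,fy=4,interpolation=2)[60:360]
b=cv2.resize(b,None,fx=4,fy=4,interpolation=2)[:, :720][0:400]
b=b[30:330]
cv2.imwrite("pics/crop0.png",np.vstack([a,b]))
E
```

```text
(no output)
```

View pics/crop0.png

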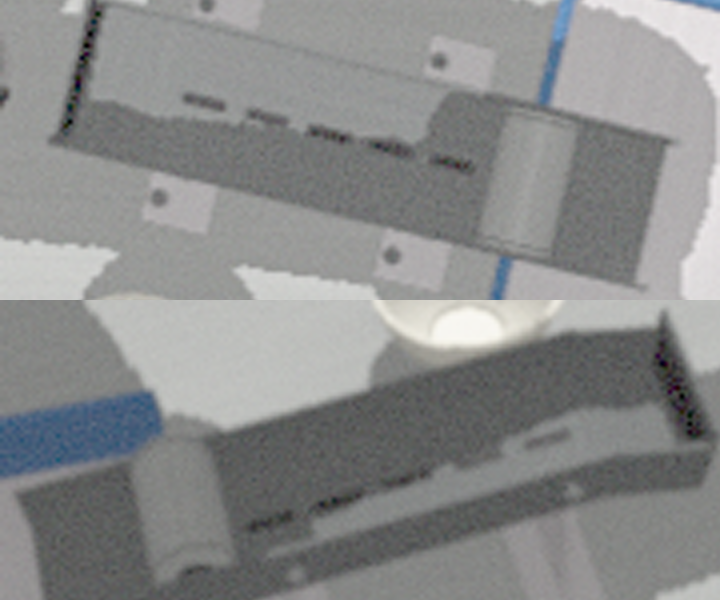

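The crop shows the pin with its end bores lying across the gutter near the low end, centred at about top (387,276) / scene (226,228). Gutter corners in the top view are the spout (423,265.5) and (415.5,302), and the end plate (279,231) and (269,265). I'll fit the gutter pose from both views.

```bash
cat > h.py <<'E'
import numpy as np
from scipy.spatial.transform import Rotation as R
from cell import *
def proj(n,P):
    c=camera_info(n); q=(np.atleast_2d(P)-c["eye"])@c["orientation"]
    return np.c_[c["cx"]+c["fx"]*q[:,0]/-q[:,2], c["cy"]-c["fy"]*q[:,1]/-q[:,2]]
def G(p,tilt=8): return R.from_euler("ZX",[p[3],tilt],degrees=True).as_matrix(), np.array(p[:3])
E
cat > fit.py <<'E'
from h import *
from scipy.optimize import least_squares
S=[[36.5,-165,24],[-36.5,-165,24],[36.5,135,19.4],[-36.5,135,19.4],[0,-95,20]]
T=np.array([[423,265.5],[415.5,302],[278.75,231.25],[268.75,265],[387,276.25]])
C=np.array([[np.nan]*2,[185,225.5],[358.75,212.5],[346.25,181.25],[226,227.5]])
S=np.array(S,float)
def f(p):
    M,t=G(p,p[4]); W=S@M.T+t
    return np.r_[(proj("top",W)-T).ravel(),(proj("scene",W)-C)[1:].ravel()]
r=least_squares(f,[500,80,75,-14,8],loss="soft_l1"); p=r.x
print(p,r.fun.round(1)); np.save("p.npy",p)
M,t=G(p[:4]); print(M.round(3))
for y,z in((-95,18),(-140,8),(-140,60),(66,8),(113,10)): print(y,z,(M@[0,y,z]+t).round(1))
o=get_obs();ty=o["tool_rot"][:,1]; print("turn",p[3]-np.degrees(np.arctan2(ty[1],ty[0])),"shift to behind", M@[0,-140,60]+t-o["position"])
E
python3 fit.py
```

```text
[539.5162588   46.32648616  74.29374085 -12.48618405   6.86023757] [ 0.7  0.5 -0.4  0.1 -3.1 -3.  -2.5  0.1 -2.  -0.8 -2.2 -0.4 -0.5 -1.4
 -0.9  0.8 -0.6  3.7]
[[ 0.976  0.214 -0.03 ]
 [-0.216  0.967 -0.136]
 [ 0.     0.139  0.99 ]]
-95 18 [518.6 -48.   78.9]
-140 8 [509.3 -90.1  62.7]
-140 60 [507.7 -97.2 114.2]
66 8 [553.4 109.1  91.4]
113 10 [563.4 154.2  99.9]
turn -79.29380880330653 shift to behind [ 261.68975286 -671.38746702 -116.49113443]
```

Emit:
drive_tool:
  motion: "0.15 18 -46 0 0 0 -0.1;0.15 18 -46 0 0 0 -0.1;0.15 18 -46 0 0 0 -0.1;0.15 18 -46 0 0 0 -0.1;0.15 18 -46 0 0 0 -0.1;0.15 18 -46 0 0 0 -0.1;0.15 18 -46 0 0 0 -0.1;0.15 18 -46 0 0 0 -0.1"

```text
clock: 0.9
position: [390.3, 204.5, 231.3]
tool_rot: [[-0.354, 0.935, -0.0], [0.935, 0.354, 0.0], [0.0, -0.0, -1.0]]
ft_force: [0.7, 0.7, -0.6]
opening: 13.1
finger_force: 0.0
```

Emit:
drive_tool:
  motion: "0.15 18 -46 0 0 0 -0.1;0.15 18 -46 0 0 0 -0.1;0.15 18 -46 0 0 0 -0.1;0.15 18 -46 0 0 0 -0.1;0.15 18 -46 0 0 0 -0.1;0.15 18 -46 0 0 0 -0.1;0.15 18 -46 0 0 0 -0.1;0.15 0 0 0 0 0 0"

```text
clock: 1.7
position: [516.7, -121.6, 231.2]
tool_rot: [[0.338, 0.941, 0.0], [0.941, -0.338, -0.003], [-0.003, 0.001, -1.0]]
ft_force: [-0.9, 0.9, 0.3]
opening: 12.6
finger_force: 0.0
```

```bash
cat > st.py <<'E'
from h import *
p=np.load("p.npy");M,t=G(p[:4]);o=get_obs();tr=o["tool_rot"]
print("t",o["clock"],"pos",o["position"].round(1),"gut",(M.T@(o["position"]-t)).round(1),"yaw ty",np.degrees(np.arctan2(tr[1,1],tr[0,1])).round(1),"z",tr[:,2].round(3),"open",round(o["opening"],1),"F",o["ft_force"].round(1))
E
python3 st.py
```

```text
t 1.7 pos [ 516.7 -121.6  231.2] gut [  14.  -145.4  178.9] yaw ty -19.7 z [ 0.    -0.003 -1.   ] open 12.6 F [-0.9  0.9  0.3]
```

Emit:
drive_tool:
  motion: "0.15 -4 14 -30 0 0 0.06;0.15 -4 14 -40 0 0 0.06;0.15 0 0 -35 0 0 0;0.15 0 0 0 0 0 0;0.15 0 0 0 0 0 0"

```text
clock: 2.2
position: [508.2, -87.9, 126.9]
tool_rot: [[0.213, 0.977, -0.001], [0.977, -0.213, -0.001], [-0.001, -0.001, -1.0]]
ft_force: [0.7, 0.1, 0.9]
opening: 12.7
finger_force: 0.0
```

```bash
python3 st.py; python3 - <<'E'
from h import *
import cv2
g=lambda i:(255*(i/255.)**.45).astype('uint8')
tcp=get_obs()["position"]
P=np.load("p.npy");M,t=G(P[:4])
out=[]
for n,(u,v) in(("top",(290,215)),("scene",(170,140))):
    im=camera(n); cv2.imwrite(f"pics/{n}1.png",im)
    a=cv2.resize(g(im[v:v+100,u:u+190] if n=="top" else im[v:v+130,u:u+190]),None,fx=4,fy=4,interpolation=2)
    q=(proj(n,tcp)[0]-[u,v])*4; print(n,q,proj(n,tcp))
    for y in(-165,-115,85): 
        s=[tuple(((z-[u,v])*4).astype(int)) for z in proj(n,np.array([[-35.5,y,0],[35.5,y,0]])@M.T+t)]
        cv2.line(a,s[0],s[1],(0,255,255),1)
    cv2.drawMarker(a,tuple(q.astype(int)),(0,0,255),0,12,1); out.append(a)
a=np.vstack(out); cv2.imwrite("pics/c1.png",cv2.resize(a,None,fx=.65,fy=.65,interpolation=3))
E
```

```text
t 2.2 pos [508.2 -87.9 126.9] gut [  -1.6 -129.2   71.3] yaw ty -12.3 z [-0.001 -0.001 -1.   ] open 12.7 F [0.7 0.1 0.9]
top [473.19549382 265.83708599] [[408.29887346 281.4592715 ]]
scene [110.81029935 313.20123502] [[197.70257484 218.30030876]]
```

View pics/c1.png

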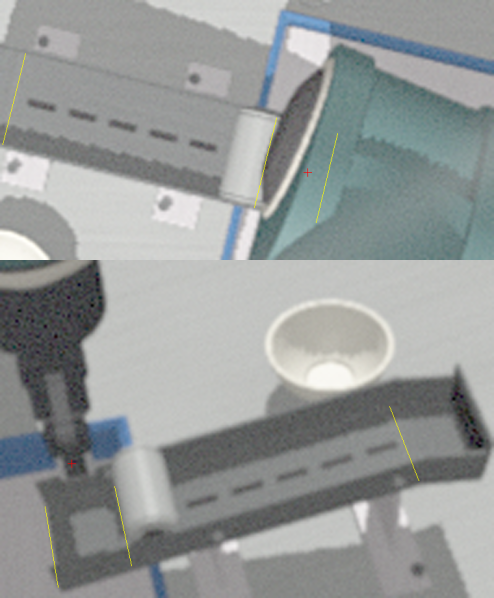

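The pin is at crop (250,158) in the top view and (145,490) in the scene view. The fingertip marker (scene (70,463)) is over the spout behind the pin, and the overlay agrees with the gutter. Descending.

Emit:
drive_tool:
  motion: "0.15 1 0 -25 0 0 0;0.15 0 0 -20 0 0 0;0.15 0 0 -10 0 0 0;0.15 0 0 -8 0 0 0;0.15 0 0 0 0 0 0"

```text
clock: 2.8
position: [509.3, -87.6, 63.4]
tool_rot: [[0.213, 0.977, -0.0], [0.977, -0.213, -0.0], [-0.0, -0.0, -1.0]]
ft_force: [-0.5, 0.6, -0.0]
opening: 12.7
finger_force: 0.0
```

```bash
python3 st.py; python3 - <<'E'
from h import *
import cv2
g=lambda i:(255*(i/255.)**.45).astype('uint8')
im=camera("scene"); cv2.imwrite("pics/scene2.png",im)
cv2.imwrite("pics/c2.png",cv2.resize(g(im[170:275,150:370]),None,fx=3.5,fy=3.5,interpolation=2))
E
```

```text
t 2.8 pos [509.3 -87.6  63.4] gut [  -0.6 -137.5    8.3] yaw ty -12.3 z [-0. -0. -1.] open 12.7 F [-0.5  0.6 -0. ]
```

View pics/c2.png

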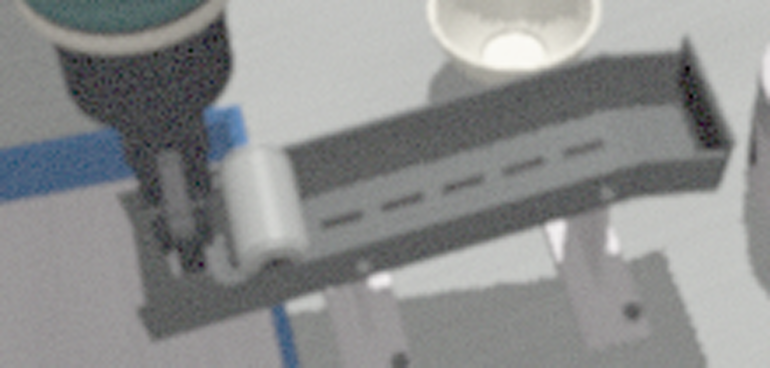

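Fingers are in the spout behind the pin, tips at crop (190,268), clear of the near tab (222,262). Pushing up the slope.

Emit:
drive_tool:
  motion: "0.15 0.9 3.9 0.6 0 0 0;0.15 0.9 3.9 0.6 0 0 0;0.15 0.9 3.9 0.6 0 0 0;0.15 0.9 3.9 0.6 0 0 0;0.15 0.9 3.9 0.6 0 0 0;0.15 1.1 4.8 0.7 0 0 0;0.15 1.1 4.8 0.7 0 0 0;0.15 1.1 4.8 0.7 0 0 0"

```text
clock: 3.65
position: [517.0, -53.2, 68.4]
tool_rot: [[0.212, 0.977, -0.0], [0.977, -0.212, -0.0], [-0.0, -0.0, -1.0]]
ft_force: [-0.3, -1.2, 0.9]
opening: 12.5
finger_force: 1.1
```

Emit:
drive_tool:
  motion: "0.15 1.1 4.8 0.7 0 0 0;0.15 1.1 4.8 0.7 0 0 0;0.15 1.1 4.8 0.7 0 0 0;0.15 1.1 4.8 0.7 0 0 0;0.15 1.1 4.8 0.7 0 0 0;0.15 1.1 4.8 0.7 0 0 0;0.15 1.1 4.8 0.7 0 0 0;0.15 1.1 4.8 0.7 0 0 0"

```text
clock: 4.45
position: [525.8, -14.8, 74.0]
tool_rot: [[0.212, 0.977, -0.0], [0.977, -0.212, -0.0], [-0.0, -0.0, -1.0]]
ft_force: [-0.4, -1.8, 1.4]
opening: 12.7
finger_force: 1.1
```

```bash
python3 st.py; python3 - <<'E'
from h import *
import cv2
g=lambda i:(255*(i/255.)**.45).astype('uint8')
im=camera("scene"); cv2.imwrite("pics/scene3.png",im)
cv2.imwrite("pics/c3.png",cv2.resize(g(im[150:275,150:370]),None,fx=3.5,fy=3.5,interpolation=2))
E
```

```text
t 4.45 pos [525.8 -14.8  74. ] gut [ -0.2 -62.1   8.4] yaw ty -12.3 z [-0. -0. -1.] open 12.7 F [-0.4 -1.8  1.4]
```

View pics/c3.png

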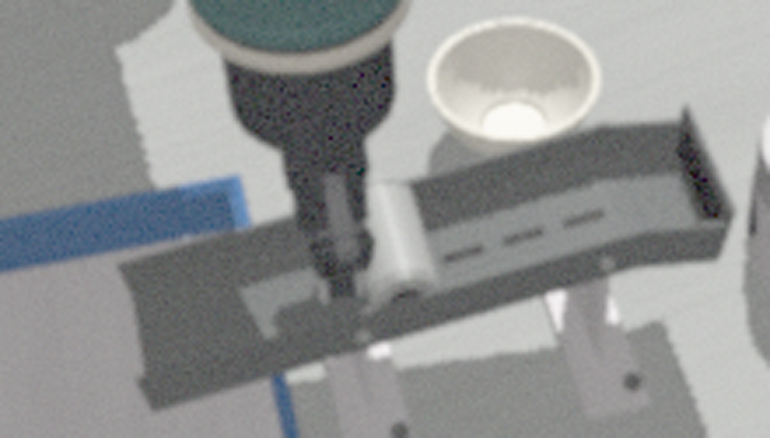

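The pin, at crop (400,240), is rolling straight ahead of the fingers with a contact force of about 2 N. Continuing.

Emit:
drive_tool:
  motion: "0.15 1.1 4.8 0.7 0 0 0;0.15 1.1 4.8 0.7 0 0 0;0.15 1.1 4.8 0.7 0 0 0;0.15 1.1 4.8 0.7 0 0 0;0.15 1.1 4.8 0.7 0 0 0;0.15 1.1 4.8 0.7 0 0 0;0.15 1.1 4.8 0.7 0 0 0;0.15 1.1 4.8 0.7 0 0 0"

```text
clock: 5.3
position: [534.6, 23.6, 79.6]
tool_rot: [[0.212, 0.977, -0.0], [0.977, -0.212, 0.0], [-0.0, -0.0, -1.0]]
ft_force: [-0.7, -2.8, 1.4]
opening: 13.0
finger_force: 1.1
```

Emit:
drive_tool:
  motion: "0.15 1.1 4.8 0.7 0 0 0;0.15 1.1 4.8 0.7 0 0 0;0.15 1.1 4.8 0.7 0 0 0;0.15 1.1 4.8 0.7 0 0 0;0.15 1.1 4.8 0.7 0 0 0;0.15 1.1 4.8 0.7 0 0 0;0.15 1.1 4.8 0.7 0 0 0;0.15 1.1 4.8 0.7 0 0 0"

```text
clock: 6.1
position: [543.4, 62.0, 85.2]
tool_rot: [[0.212, 0.977, -0.0], [0.977, -0.212, -0.0], [-0.0, -0.0, -1.0]]
ft_force: [-1.3, -2.4, 1.2]
opening: 12.8
finger_force: 1.1
```

```bash
python3 st.py; python3 - <<'E'
from h import *
import cv2
g=lambda i:(255*(i/255.)**.45).astype('uint8')
im=camera("scene"); cv2.imwrite("pics/scene4.png",im)
cv2.imwrite("pics/c4.png",cv2.resize(g(im[130:275,180:400]),None,fx=3.5,fy=3.5,interpolation=2))
E
```

```text
t 6.1 pos [543.4  62.   85.2] gut [ 0.4 17.5  8.6] yaw ty -12.3 z [-0. -0. -1.] open 12.8 F [-1.3 -2.4  1.2]
```

View pics/c4.png

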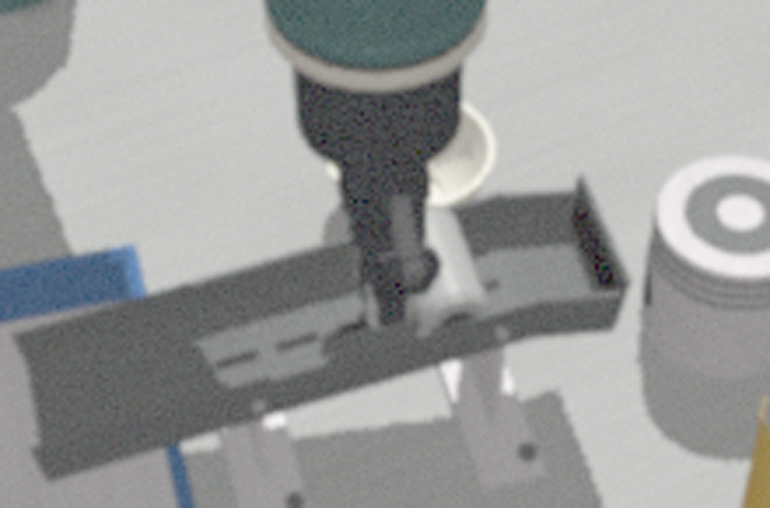

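The pin, at crop (455,265), is near the hump and still in contact. I'll push it over more slowly.

Emit:
drive_tool:
  motion: "0.15 1.1 4.8 0.7 0 0 0;0.15 1.1 4.8 0.7 0 0 0;0.15 1.1 4.8 0.7 0 0 0;0.15 1.1 4.8 0.7 0 0 0;0.15 0.9 3.9 0.6 0 0 0;0.15 0.9 3.9 0.6 0 0 0;0.15 0.7 2.9 0.4 0 0 0;0.15 0.7 2.9 0.4 0 0 0"

```text
clock: 6.95
position: [551.0, 94.6, 90.0]
tool_rot: [[0.212, 0.977, -0.0], [0.977, -0.212, -0.0], [-0.0, -0.0, -1.0]]
ft_force: [0.8, -2.1, 0.9]
opening: 12.8
finger_force: 1.1
```

Emit:
drive_tool:
  motion: "0.15 0.7 2.9 0.4 0 0 0;0.15 0.7 2.9 0.4 0 0 0;0.15 0.7 2.9 0.4 0 0 0;0.15 0.7 2.9 0.4 0 0 0"

```text
clock: 7.35
position: [553.8, 106.4, 91.5]
tool_rot: [[0.212, 0.977, -0.0], [0.977, -0.212, 0.0], [0.0, -0.0, -1.0]]
ft_force: [0.1, -0.0, 0.3]
opening: 13.0
finger_force: 0.0
```

```bash
python3 st.py; python3 - <<'E'
from h import *
import cv2
g=lambda i:(255*(i/255.)**.45).astype('uint8')
im=camera("scene"); cv2.imwrite("pics/scene5.png",im)
cv2.imwrite("pics/c5.png",cv2.resize(g(im[130:275,180:400]),None,fx=3.5,fy=3.5,interpolation=2))
E
```

```text
t 7.35 pos [553.8 106.4  91.5] gut [ 0.9 63.5  8.5] yaw ty -12.3 z [-0.  0. -1.] open 13.0 F [ 0.1 -0.   0.3]
```

View pics/c5.png

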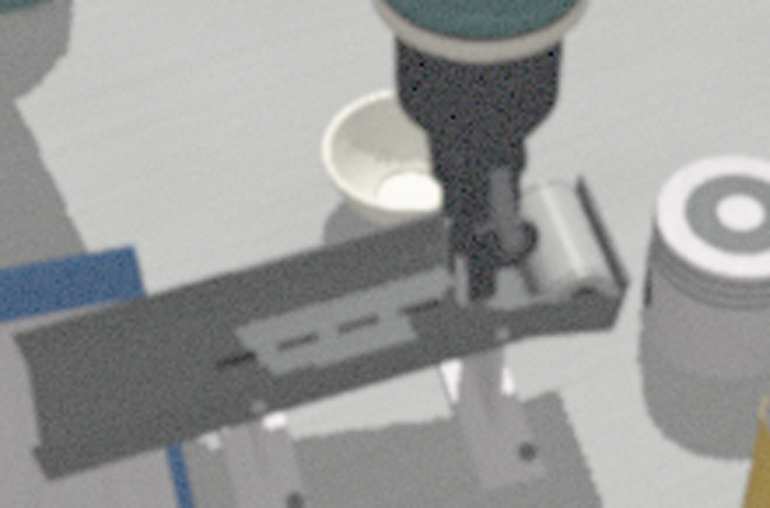

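The contact force is gone and the pin, at crop (570,240), has rolled to the end plate. I'll back off slightly, raise the hand and check.

Emit:
drive_tool:
  motion: "0.15 -2 -8 -1 0 0 0;0.15 0 0 20 0 0 0;0.15 0 0 40 0 0 0;0.15 0 0 45 0 0 0;0.15 -20 -40 20 0 0 0;0.15 -20 -40 0 0 0 0;0.15 -20 -40 0 0 0 0;0.15 0 0 0 0 0 0"

```text
clock: 8.2
position: [489.2, -27.5, 215.9]
tool_rot: [[0.219, 0.976, 0.0], [0.976, -0.219, 0.0], [0.0, -0.0, -1.0]]
ft_force: [0.1, 0.7, 0.6]
opening: 12.7
finger_force: 0.0
```

Emit:
drive_tool:
  motion: "0.15 0 -40 0 0 0 0;0.15 0 -40 0 0 0 0;0.15 0 -30 0 0 0 0;0.15 0 0 0 0 0 0;0.15 0 0 0 0 0 0"

```text
clock: 8.7
position: [491.3, -132.7, 215.3]
tool_rot: [[0.214, 0.977, -0.001], [0.977, -0.214, 0.0], [-0.0, -0.0, -1.0]]
ft_force: [0.1, 0.4, -0.3]
opening: 12.5
finger_force: 0.0
```

```bash
python3 st.py; python3 - <<'E'
from h import *
import cv2
g=lambda i:(255*(i/255.)**.45).astype('uint8')
im=camera("scene"); tp=camera("top"); cv2.imwrite("pics/scene6.png",im)
a=cv2.resize(g(im[150:250,180:380]),None,fx=3,fy=3,interpolation=2)
b=cv2.resize(g(tp[205:305,220:420]),None,fx=3,fy=3,interpolation=2)
cv2.imwrite("pics/c6.png",np.vstack([a,b])[:600])
E
```

```text
t 8.7 pos [ 491.3 -132.7  215.3] gut [  -8.4 -163.8  165.4] yaw ty -12.4 z [-0.001  0.    -1.   ] open 12.5 F [ 0.1  0.4 -0.3]
```

View pics/c6.png

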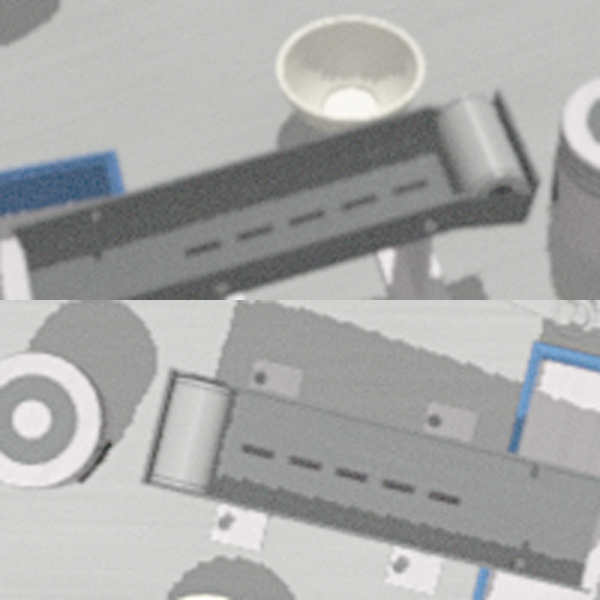

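The pin sits square against the end plate (scene crop (485,150), top crop (190,432)). The hand is clear and the neighbouring objects are in place.

```bash
python3 -c "from cell import *; print(sign_off())"
```

```text
the job is handed in; nothing more can be done
None
```

I rolled the pin up the gutter and over the hump; the last pictures show it resting square against the end plate with the hand clear, and I handed the job in about 9 s into the 40 s limit (no verdict was shown).

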